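Hold a spring at its test load in a lever spring tester

TASK

Load-test the coil spring in the bench spring tester: lower the open clear guard gently until it rests shut over the spring, never letting it fall, and only then press the lever down until the dial's pointer stands between the two prongs of the limit clip on the rim. The program finishes while the robot is still holding the lever down there, the pointer steady between the prongs and the guard shut, so that the load can be read. Leave the caliper and the files lying round the tester where they are.

Things in the scene. Friction and masses are not known exactly. Their poses are not given: they have to be found in the camera images.
- spring_tester: lever spring tester, fixed to the bench; grey base 130 x 345 x 16 mm. Origin at bench level under the middle of the guarded trough; z up, +y along the spring (30 mm thick, 50 mm up) towards the dial, -y towards the lever; the guard opens from its -x side. Offsets below are in this frame. Shut guard and pivot stay below 105 mm.
- guard (a joint): hinge angle of the guard, rad: 0 shut on its rubber stops, grows as it opens, 1.57 the cover stands upright, 1.85 limit. Starts open at 1.45 to 1.75 and stays there by slight hinge friction (0.08 N m); lower down it falls by its own weight (0.24 to 0.38 kg) and slams if let go.
- guard_hinge (a point): point on the guard's hinge axis, x 40, y 0, z 82 mm of the tester; the axis runs along the tester's y
- guard_handle (a point): middle of the guard's round steel handle bar, 10 mm thick, 80 mm clear between its posts, along the tester's y, 35 mm clear of the guard's edge. From the hinge it lies 122 mm to -x and 12 mm up when shut (94 mm above the bench, just over the guard's top): an arc of 123 mm radius. With the cover upright it is 122 mm above the hinge and 12 mm to +x, the highest point.
- press_lever (a joint): angle of the lever about its pivot, rad: 0 at rest (up), grows as the lever is pressed down, stop at 0.6. Return spring 6 N m/rad with 0.6 N m preload (about 8 N down on the grip at 0.2, 16 N at 0.45); it springs up when let go.
- lever_pivot (a point): lever pivot, x 0, y -130, z 90 mm of the tester; axis along the tester's x
- lever_grip (a point): middle of the lever's black round rubber grip, 25 mm thick, 115 mm long, on the lever's centre line 180 mm from the pivot. At rest the lever points to the tester's -y and rises at 0.35 rad (the grip middle 152 mm above the bench); pressed by q it rises at 0.35 - q. Pivot, lever and grip lie in one upright plane.
- lever_arm: the lever with its grip, which the robot must be touching at the end; origin at the pivot
- load_pointer (a joint): angle of the dial's long thin black pointer, rad, clockwise as seen from in front of the dial; 0 at rest (pointing left, 1.8 rad short of straight up), geared to the lever: 6 times the lever angle
- pointer_tip (a point): near the tip of the load pointer, 35 mm from the dial's centre; its x axis points along the pointer
- limit_clip (a joint): where the limit clip is set on the dial's rim, rad, on the scale of load_pointer (1.2 to 2.7, different every time; leave it alone). The pointer stands in the middle between its prongs when load_pointer equals limit_clip, that is when press_lever is limit_clip / 6; the prongs are 0.22 rad to either side.
- clip_mid (a point): middle of the limit clip, a short dark arc on the steel rim of the 100 mm dial with two prongs pointing inward, 47.5 mm from the dial's centre; its x axis points outward from the centre
- caliper: vernier caliper, 72 x 205 x 12 mm, lies left of the dial; bystander
- dial_face (a point): centre of the face of the round 100 mm load dial, x -16, y 150, z 107 mm of the tester; the face looks up and to the tester's -x, its normal 0.85 rad from vertical; 12 o'clock is towards +x and up. The dial's top is 145 mm above the bench.
- half_round_file: half-round file with wooden handle, 27 x 278 x 28 mm, lies behind the lever; bystander
- flat_file: flat file with wooden handle, 27 x 308 x 29 mm, lies behind the tester; bystander

How it is judged:
On the way, in this order (a step that is already met when the one before it is completed fails the run):
1. the guard rests shut over the spring (value of joint guard below 0.03 rad), for 0.3 s.
2. the lever is held so that the load pointer stands between the prongs of the limit clip (angle between the x axis of pointer_tip and the x axis of clip_mid, either way round below 0.22 rad), for 1 s.
At the end, for the whole second after the job is handed in: The guard is shut (within 0.03 rad), the robot presses on the lever (over 2 N), the lever is still, and the load pointer stands between the prongs of the limit clip (within 0.22 rad of its middle) (value of joint guard below 0.03 rad and angle between the x axis of pointer_tip and the x axis of clip_mid, either way round below 0.22 rad and velocity of joint press_lever between -0.1 and 0.1 rad/s and (contact force between lever_arm and the fingers above 2 N or contact force between lever_arm and the arm above 2 N)); the arm keeps its last pose, push and grip.
It fails at once if the guard slams: it comes down onto its stop faster than 2.5 rad/s (value of joint guard below 0.3 rad and velocity of joint guard below -2.5 rad/s).
It fails at once if the spring is loaded with the guard open (value of joint each of guard, press_lever above 0.1 rad).
It fails at once if the caliper or a file is moved more than 30 mm (distance of any of caliper, half_round_file, flat_file from where it was at the start of the episode above 0.03 m).
It also fails if it takes over 53 s, if anything falls off the work surface, if the arm or the gripper's body presses on something with over 40 N, if the wrist force passes 120 N, or if a joint passes its speed limit or range.

ROBOT

A 6-joint arm with a two-finger parallel gripper is mounted at the origin on a cart in front of the work surface, level with it; the furniture and walls round the work are solid. World frame = base frame: x ahead of the robot, y to its left, z up, the work surface at z = 0. Lengths are in m, angles in rad, forces in N, time in s.
With the tool pointing down it reaches from about 0.275 to 0.775 m from the base axis. Payload 14.6 kg.
Tool frame: the origin (TCP) lies at the very end of the fingers, on their centre line; the grasp point (between the pads) lies 19 mm behind it (robot.grasp_offset is the distance from the TCP to the grasp point, in m); z points along the fingers, y is the line along which they close (so a half turn about z gives the same grasp; the last joint's range is limited). The gripper opens to 85 mm and grips with 20 to 120 N. Pads are 22 mm wide; open, the fingers measure 114 mm over their backs; the gripper's body (76 mm by 85 mm) begins 54 mm behind the grasp point. The pads swing forward as they close: fully open they stand 13 mm farther back than shut.
Start: joints at [0.997, 0.263, -0.048, 1.259, 0, 1.415], TCP at [0.214, 0.48, 0.211] pointing down, gripper open.
Joint ranges: [-2.65, 2.65], [-0.89, 1.7], [-1.18, 1.37], [-2.13, 2.11], [-1.35, 1.29], [-3.14, 3.14]. Speed limits (rad/s): [1.89, 1.89, 2.57, 2.79, 3.14, 3.14].

INTERFACE

Orientations are given as a unit quaternion [x, y, z, w].
In Python, from station import robot gives the robot as it stands.
- The arm moves only by the tool move_arm, never from a script. Its argument "moves" is a list of rows, each a list of 4 numbers: the shift along the world's x, y, z in cm, then the turn about the world's z in degrees. In form: [[dx, dy, dz, twist], ...]. A call has 1 to 12 rows; each row is the pose to reach, as a shift and turn from the pose commanded when the call began; what a row does not reach only later rows make up. A row lasts 1/12 s, in which the tool goes at most 41.7 mm and 7.16 degrees, less where a joint would pass 70% of its speed; a pose out of reach is approached as far as the arm can. A call with a gripper value outside its range is refused whole. "grip" is the finger opening in cm, from 0 to 8.54, set as the call begins (left out, the last holds). The fingers move at their own pace and stop on an object; the grip force is fixed at half the most. Time passes only in rows, so rows that repeat a pose let the fingers close. It gives the time, the measured TCP pose, the force, the opening and the grip force at its end, in the units of the state.
- robot.sense(): the state, without advancing time (a new reading comes with each control period).
- robot.capture(name): name is "side" or "top" or "wrist"; returns the picture (400x640x3 uint8, red, green, blue); there is no depth.
- robot.camera_model(name): a dict with "fx", "fy", "cx", "cy" (pixels), "dist" ([k1, k2, p1, p2, k3] as OpenCV has them; the pictures are not rectified), "R" (3x3) and "t" (3): a world point X has camera coordinates R X + t; the wrist camera has in their place "tool_from_camera" (4x4, takes a point from camera to tool coordinates, whose origin is the TCP and whose axes are the flange's). Camera axes: x right, y down, z forward; pixel columns grow to the right and rows downward; lengths in m; the calibration is good to about 2 mm. A picture is of the moment at which its call begins: read the wrist's pose just before it. camera_model takes no time and is no camera call.
- robot.finish_job(): hands the job in; it is judged then, once.
The state is a dict: "time_s": time; "joint_positions": joint angles; "dq": joint speeds; "effort": joint torques, N m; "position": TCP position; "orientation": TCP orientation; "wrist_force": force on the tool from outside, world axes, zero at the start; "torque": the same for the moment, N m; "width": finger opening in m; "gripper_force": force on a finger pad.
Only numpy, scipy, OpenCV 4.12 (cv2) and the standard library are available. Lean on these libraries where they do the work, as an engineer would, in place of code of your own. Each camera call takes 0.05 s, during which the arm holds its last target. There are 200 camera calls.

## Working session

There is one attempt and no reset: what is moved stays moved. The work goes in short steps, Python scripts to look and compute and a tool call to move; the robot and the scene stay as the last step left them, time stands still between calls to the robot, and variables do not carry over. Pictures are saved under pics/ and viewed, at most 10 in all, crops included, and the job is handed in when it is done.

Besides the shell and the picture viewer there is one more tool, called after "Call:" in YAML: its name, and indented under it one key for each argument. move_arm: Moves the arm, as the interface text tells. Its arguments: {"type":"object","properties":{"moves":{"type":"array"},"grip":{"type":"number"}},"required":["moves"]}

```bash
mkdir -p pics; ls
python3 - <<'E'
from station import robot
import cv2,numpy as np
for n in("side","top"):
    cv2.imwrite(f"pics/{n}0.png",robot.capture(n)[:,:,::-1])
    m=robot.camera_model(n);R=np.array(m["R"]);print(n,m["fx"],m["cx"],m["cy"],m["dist"],(-R.T@np.array(m["t"])).round(3),R.round(3).tolist())
print(robot.sense())
E
```

```text
pics
side 409.4265681729684 321.41136388612887 191.86062147377726 [-0.04377296  0.          0.          0.          0.        ] [ 0.017 -0.742  0.543] [[0.817, -0.577, -0.024], [-0.229, -0.286, -0.93], [0.53, 0.765, -0.366]]
top 364.66157687048934 318.27702409758655 198.65125499867338 [0.00638585 0.         0.         0.         0.        ] [0.452 0.11  1.059] [[-0.005, -1.0, -0.018], [-0.983, 0.008, -0.186], [0.186, 0.017, -0.982]]
{'time_s': 0.1, 'joint_positions': array([ 9.96691887e-01,  2.63467542e-01, -4.88737063e-02,  1.25941076e+00,
       -9.70467735e-06,  1.41548518e+00]), 'dq': array([-0.00124732, -0.00171816,  0.00250148,  0.00131569,  0.00074191,
       -0.00056373]), 'effort': array([ 3.15825877e-03, -6.38576746e+01,  3.85062468e+01,  1.00638717e-02,
       -5.21390666e-05, -3.68207498e-05]), 'position': array([0.21335873, 0.4793924 , 0.21067703]), 'orientation': array([ 2.07869739e-01,  9.78156400e-01, -4.48142300e-04, -1.65901048e-04]), 'wrist_force': array([0.55958286, 0.82013634, 0.3700063 ]), 'torque': array([-0.02324164, -0.0273749 ,  0.03623726]), 'gripper_force': 0.0, 'width': 0.08527102516986514}
```

View pics/side0.png

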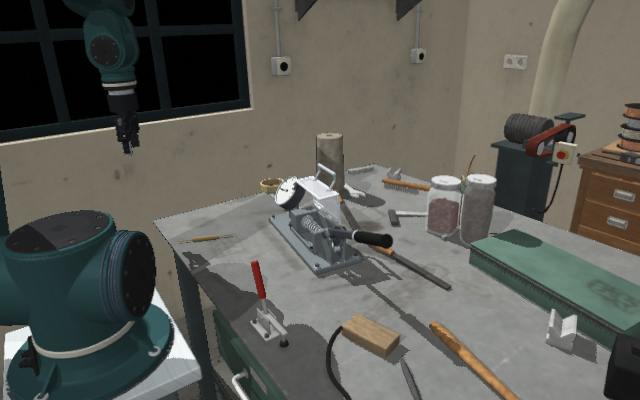

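View pics/top0.png

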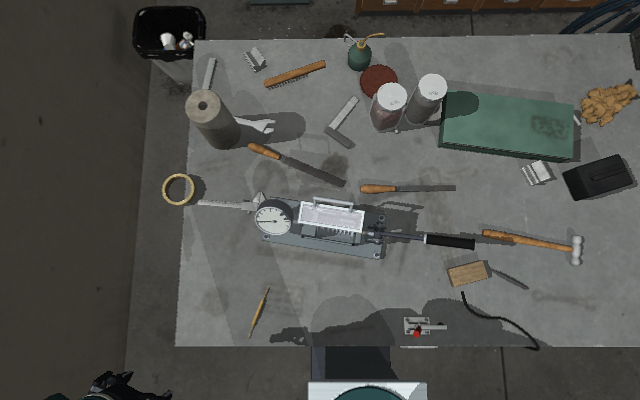

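The side view shows the tester, with its dial near (287,193), open guard near (320,190) and grip at (355–391,238). In the top view the dial is at (272,218), the guard at (332,217) and the grip at (427–475,242). I'll enlarge both.

Run:
```python
import cv2,numpy as np
s=cv2.imread("pics/side0.png")[155:275,260:400];t=cv2.imread("pics/top0.png")[185:265,245:405]
cv2.imwrite("pics/cs.png",cv2.resize(s,None,fx=5,fy=5,interpolation=cv2.INTER_CUBIC))
cv2.imwrite("pics/ct.png",cv2.resize(t,None,fx=5,fy=5,interpolation=cv2.INTER_CUBIC))
```

```text
(no output)
```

View pics/cs.png

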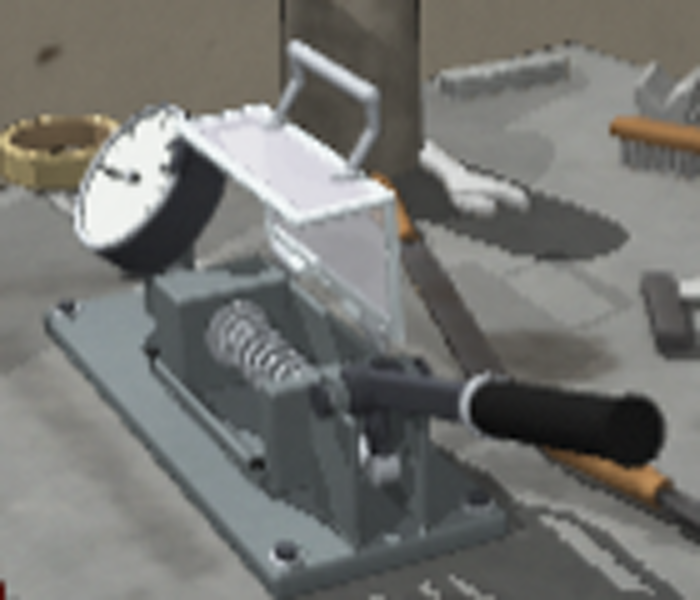

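View pics/ct.png

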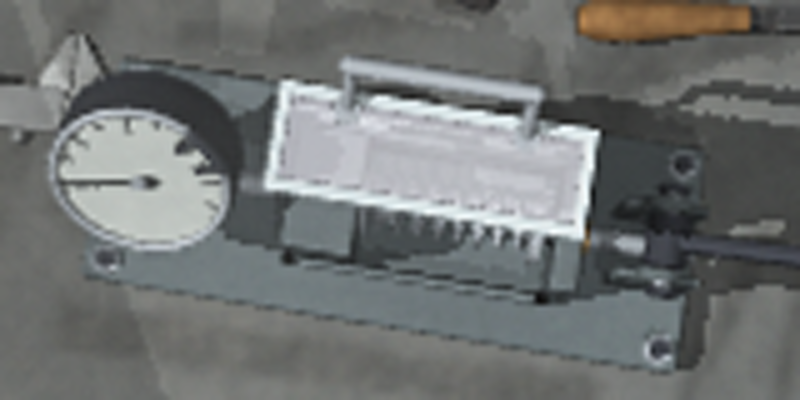

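The crops show the handle ends at side (319.6,164.6)/(334,174.4) and top (314,198)/(353,204.4). The clip is a dark arc at top ≈(282–287,213–219). Next I triangulate these and read the clip angle by casting rays onto the dial plane.

```bash
cat > h.py <<'E'
import cv2,numpy as np
from station import robot
def ray(n,uv):
    m=robot.camera_model(n);K=np.array([[m["fx"],0,m["cx"]],[0,m["fy"],m["cy"]],[0,0,1]])
    R=np.array(m["R"]);t=np.array(m["t"])
    p=cv2.undistortPoints(np.array([[uv]],float),K,np.array(m["dist"],float))[0,0]
    d=R.T@np.array([*p,1]);return -R.T@t,d/np.linalg.norm(d)
def plane(n,uv,z):
    c,d=ray(n,uv);return c+d*(z-c[2])/d[2]
def tri(a,b):
    (c1,d1),(c2,d2)=ray("side",a),ray("top",b)
    s=np.linalg.lstsq(np.c_[d1,-d2],c2-c1,rcond=None)[0]
    p,q=c1+s[0]*d1,c2+s[1]*d2
    return (p+q)/2,np.linalg.norm(p-q)
E
python3 - <<'E'
from h import *
P=lambda n,v:print(n,np.round(v,4))
h=[]
for a,b in(((319.6,164.6),(314,198)),((334,174.4),(353,204.4))):
    p,e=tri(a,b);h.append(p);print("handle",p.round(4),round(e,4))
t=cv2.imread("pics/top0.png");s=cv2.imread("pics/side0.png")
def blob(im,x0,x1,y0,y1,th=45):
    m=(im.max(2)<th).astype(np.uint8);k=np.zeros_like(m);k[y0:y1,x0:x1]=m[y0:y1,x0:x1]
    n,l,st,c=cv2.connectedComponentsWithStats(k);i=1+st[1:,4].argmax()
    r=cv2.minAreaRect(np.argwhere(l==i)[:,::-1].astype(np.float32));b=cv2.boxPoints(r)
    return st[i],c[i],r
bs=blob(s,352,396,225,252);bt=blob(t,424,480,228,255);print(bs,bt)
p,e=tri(bs[1],bt[1]);print("grip",p.round(4),e)
bc=[plane("top",u,.016) for u in((262,240),(380,259))]+[plane("side",u,.016) for u in((269,219),(315,273),(362,260))]
for b in bc:P("base",b)
y=(bc[0]-bc[1]);P("yaw base top",np.arctan2(-y[0],y[1]));y=bc[2]-bc[3];P("yaw side",np.arctan2(-y[0],y[1]))
y=h[0]-h[1];P("yaw handle",(np.arctan2(-y[0],y[1]),np.linalg.norm(y)))
E
```

```text
handle [0.617  0.1336 0.2052] 0.0038
handle [0.5992 0.042  0.2058] 0.0004
(array([354, 232,  38,  16, 416], dtype=int32), array([373.5625 , 239.03125]), ((372.51422119140625, 239.38172912597656), (37.80875015258789, 12.629393577575684), 6.842773914337158)) (array([426, 234,  49,  16, 489], dtype=int32), array([450.59509202, 241.29447853]), ((450.2348937988281, 241.47535705566406), (48.16415023803711, 11.137958526611328), 5.314545154571533))
grip [ 0.5151 -0.2003  0.1518] 0.0019026125975337425
base [0.5306 0.2892 0.016 ]
base [ 0.4752 -0.0452  0.016 ]
base [0.526  0.2766 0.016 ]
base [ 0.4687 -0.0543  0.016 ]
base [ 0.5938 -0.0766  0.016 ]
yaw base top -0.1642
yaw side -0.1714
yaw handle [-0.1921  0.0933]
```

The handle bar measures z≈0.205, against 0.204 expected with the cover upright. The grip measures z=0.152, as given, and all the sizes agree. Yaw is about −0.162 rad. I'll move above the handle.

Call:
move_arm:
  moves:
    - [0, 0, 3, 0]
    - [2, -2, 6, -4]
    - [5, -5, 9, -10]
    - [8, -8, 10, -17]
    - [11, -11, 11, -24]
    - [14, -14, 11, -31]
    - [17, -17, 11, -38]
    - [20, -20, 11, -45]
    - [23, -23, 11, -52]
    - [26, -26, 11, -59]
    - [29, -29, 11, -66]
    - [32, -32, 11, -72]

```text
time_s: 1.1
position: [0.5214, 0.1708, 0.321]
orientation: [0.745, 0.667, -0.0, -0.0]
wrist_force: [0.7, 0.4, 1.0]
width: 0.0852
gripper_force: 0.0
```

Call:
move_arm:
  moves:
    - [2.5, -2.4, 0, -2]
    - [5, -4.8, 0, -3.3]
    - [7.2, -7, 0, -3.3]
    - [7.2, -7, 0, -3.3]
    - [7.2, -7, 0, -3.3]
    - [7.2, -7, 0, -3.3]

```text
time_s: 1.6
position: [0.5921, 0.1029, 0.3208]
orientation: [0.762, 0.647, -0.0, -0.0]
wrist_force: [-0.0, 1.4, 0.5]
width: 0.0856
gripper_force: 0.0
```

Run:
```python
from h import *
s=robot.sense();im=robot.capture("wrist")
cv2.imwrite("pics/w1.png",im[:,:,::-1])
m=robot.camera_model("wrist");print(m["fx"],m["cx"],m["cy"],m["dist"],np.round(m["tool_from_camera"],4).tolist());print(s["position"],s["orientation"],s["time_s"])
import json
np.savez("w1.npz",p=s["position"],q=s["orientation"])
# clip from top crop
yaw=-.162;Rz=np.array([[np.cos(yaw),-np.sin(yaw),0],[np.sin(yaw),np.cos(yaw),0],[0,0,1]]);O=np.array([.561,.0955,0])
C=O+Rz@[-.016,.15,.107];n=Rz@[-np.sin(.85),0,np.cos(.85)];u=Rz@[np.cos(.85),0,np.sin(.85)];r=-Rz[:,1]
def onf(c,d):
    X=c+d*((C-c)@n)/(d@n)-C;return X@r,X@u
for k,uv in dict(c=(145,182),tip=(60,182),a=(185,145),b=(205,167),top=(127,120),right=(222,183)).items():
    print(k,np.round(onf(*ray("top",(245+uv[0]/5-.4,185+uv[1]/5-.4))),4))
```

```text
327.59763565847993 322.6627885824602 200.32995208575457 [-0.03030228  0.          0.          0.          0.        ] [[0.0004, -0.9489, -0.3155, 0.0804], [1.0, 0.0004, -0.0001, 0.0001], [0.0002, -0.3155, 0.9489, -0.1621], [0.0, 0.0, 0.0, 1.0]]
[0.59213002 0.10288425 0.32080873] [ 7.62130694e-01  6.47423089e-01 -2.42709716e-04 -3.00412021e-04] 1.6
c [0.002  0.0058]
tip [-0.0436 -0.0036]
a [0.0225 0.0356]
b [0.0334 0.0227]
top [-0.0079  0.0464]
right [0.0428 0.0135]
```

View pics/w1.png

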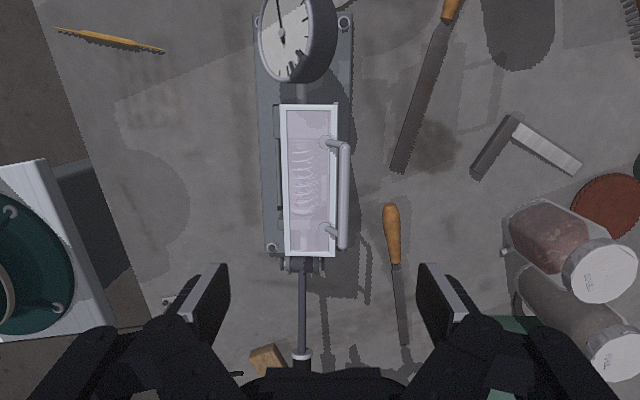

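The wrist view shows the guard at (280–337, 105–257), with its handle bar running from about (345,143) to (343,247). The clip reads about 0.84 rad past 12 o'clock, so load ≈2.64 and lever ≈0.44. I'll refine the handle position with this view.

```bash
cat >> h.py <<'E'
from scipy.spatial.transform import Rotation as Ro
def wray(uv,p,q):
    m=robot.camera_model("wrist");K=np.array([[m["fx"],0,m["cx"]],[0,m["fy"],m["cy"]],[0,0,1]])
    T=np.array(m["tool_from_camera"]);x=cv2.undistortPoints(np.array([[uv]],float),K,np.array(m["dist"],float))[0,0]
    R=Ro.from_quat(q).as_matrix();d=R@T[:3,:3]@np.array([*x,1]);return R@T[:3,3]+p,d/np.linalg.norm(d)
def mid(r1,r2):
    (c1,d1),(c2,d2)=r1,r2;s=np.linalg.lstsq(np.c_[d1,-d2],c2-c1,rcond=None)[0]
    p,q=c1+s[0]*d1,c2+s[1]*d2;return (p+q)/2,np.linalg.norm(p-q)
E
python3 - <<'E'
from h import *
w=np.load("w1.npz")
for uv,t in(((345,144),(314,198)),((343,247),(353,204.4))):
    c,d=wray(uv,w["p"],w["q"]);print("plane",(c+d*(.2055-c[2])/d[2]).round(4),mid((c,d),ray("top",t)))
im=cv2.imread("pics/w1.png");
for y in(165,185,205,225):print(y,im[y,334:356].max(1))
q=w["q"];print(np.degrees(2*np.arctan2(q[1],q[0]))-90)
E
```

```text
plane [0.6169 0.1377 0.2055] (array([0.61773777, 0.13521958, 0.19155877]), np.float64(0.0006713111931588353))
plane [0.6016 0.0426 0.2055] (array([0.6006076 , 0.0414292 , 0.20213098]), np.float64(0.002001888247871426))
165 [196 207 141  89  60 126 146 156 178 169 161 162 152 142 119 100  67  60
 101 103 102 100]
185 [201 200 120  58  85 134 150 169 168 167 159 160 147 129 109  76  64  70
  63  66  65  61]
205 [209 170 106  65 118 146 156 177 167 159 165 151 132 117  97  66  61  70
  67  66  64  67]
225 [190 127  75  69 131 146 168 171 162 161 154 142 126 109  68  65  67  65
  68  64  63  65]
-9.304803926723366
```

Call:
move_arm:
  moves:
    - [0.9, -0.7, -2, 0]
    - [1.7, -1.35, -5, 0]
    - [1.7, -1.35, -8, 0]
    - [1.7, -1.35, -11, 0]
    - [1.7, -1.35, -12.8, 0]
    - [1.7, -1.35, -13.6, 0]
    - [1.7, -1.35, -13.6, 0]
    - [1.7, -1.35, -13.6, 0]
  grip: 5

```text
time_s: 2.32
position: [0.6094, 0.0898, 0.1862]
orientation: [0.762, 0.648, 0.0, 0.0]
wrist_force: [-0.4, -1.1, 1.0]
width: 0.0498
gripper_force: 0.0
```

Run:
```python
from h import *
s=robot.sense();print(s["position"],s["wrist_force"],s["width"])
a=robot.capture("side")[130:250,260:400,::-1];b=robot.capture("wrist")[:,:,::-1]
a=cv2.resize(a,(466,400));b=cv2.resize(b[100:,200:500],(330,330))
o=np.zeros((400,796,3),np.uint8);o[:,:466]=a;o[:330,466:]=b;cv2.imwrite("pics/g1.png",o)
```

```text
[0.60936409 0.08983314 0.18624778] [-0.37960399 -1.08464251  0.97758206] 0.0497756221747706
```

View pics/g1.png

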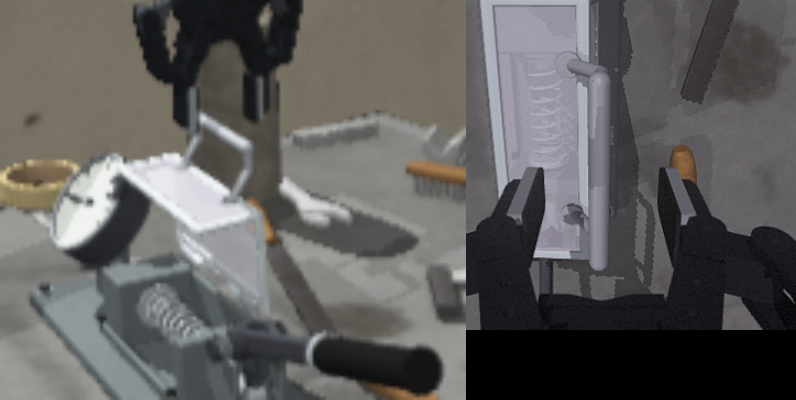

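The side crop shows the fingers straddling the bar, with their tips near (190,122) and (255,118) and the bar's middle near (222,132). The wrist crop puts the bar at (600,75–265), and it may lie ahead of the pads along its length. I'll check by projection.

Run:
```python
from h import *
s=robot.sense();p,q=s["position"],s["orientation"]
def proj(n,X):
    m=robot.camera_model(n);K=np.array([[m["fx"],0,m["cx"]],[0,m["fy"],m["cy"]],[0,0,1]])
    if n=="wrist":
        T=np.array(m["tool_from_camera"]);R=Ro.from_quat(q).as_matrix();Y=T[:3,:3].T@(R.T@(X-p)-T[:3,3])
    else: Y=np.array(m["R"])@X+np.array(m["t"])
    return cv2.projectPoints(Y[None],np.zeros(3),np.zeros(3),K,np.array(m["dist"],float))[0].ravel()
u=proj("side",p);print("side tcp crop",(u-[260,130])*3.33, proj("side",p+[0,0,.019]))
print("wrist grasp crop",[((proj("wrist",p+[0,0,z])-[200,100])*1.1+[466,0]).round() for z in(0,.019)])
c=lambda x,y:((x-466)/1.1+200,y/1.1+100)
w=np.load("w1.npz")
for a,b in(((600,75),(345,144)),((598,265),(343,247))):
    r=wray(c(a,b-0),p,q);print("tri w-w",[v for v in mid(r,wray(b,w["p"],w["q"]))]) if 0 else print(mid(wray(c(*a),p,q),wray(b,w["p"],w["q"])))
```

```text
side tcp crop [221.33521481 152.60441658] [326.32584128 168.98146721]
wrist grasp crop [array([601., 161.]), array([601., 180.])]Traceback (most recent call last):
  File "<stdin>", line 14, in <module>
TypeError: unsupported operand type(s) for -: 'tuple' and 'int'
```

Call:
move_arm:
  moves:
    - [0, 0, -0.2, 0]
    - [0, 0, -0.2, 0]
    - [0, 0, -0.2, 0]
    - [0, 0, -0.2, 0]
    - [0, 0, -0.2, 0]
    - [0, 0, -0.2, 0]
    - [0, 0, -0.2, 0]
    - [0, 0, -0.2, 0]
  grip: 0

```text
time_s: 3.08
position: [0.6097, 0.0892, 0.1836]
orientation: [0.762, 0.647, 0.0, 0.0]
wrist_force: [-0.5, -0.1, 5.6]
width: 0.0067
gripper_force: 58.9
```

Run:
```python
from h import *
s=robot.sense();print(s["position"],s["wrist_force"],s["torque"],s["width"],s["gripper_force"],s["time_s"])
a=robot.capture("side")[130:250,260:400,::-1];b=robot.capture("wrist")[:,:,::-1]
a=cv2.resize(a,(466,400));b=cv2.resize(b[100:,200:500],(330,330))
o=np.zeros((400,796,3),np.uint8);o[:,:466]=a;o[:330,466:]=b;cv2.imwrite("pics/g2.png",o)
# arc plan from theta 1.53, tester x->world
yaw=-.162;xt=np.array([np.cos(yaw),np.sin(yaw)])
f=lambda th:np.array([-.1226*np.cos(th+.098),.1226*np.sin(th+.098)])
f=lambda th:np.array([-.122*np.cos(th)+.012*np.sin(th),.122*np.sin(th)+.012*np.cos(th)])
for t0 in(1.47,1.53,1.6):
  print(t0)
  for th in np.arange(t0,-.06,-t0/24):
    d=(f(th)-f(t0))*100;print([round(d[0]*xt[0],2),round(d[0]*xt[1],2),round(d[1],2),0],end=",")
  print()
```

```text
[0.60973684 0.08916239 0.18364902] [-0.46690055 -0.07623462  5.60209678] [-0.06496081  0.1378658   0.02245903] 0.0067177667598386556 58.89065086841583 3.0833
1.47
[np.float64(0.0), np.float64(-0.0), np.float64(0.0), 0],[np.float64(-0.74), np.float64(0.12), np.float64(-0.03), 0],[np.float64(-1.48), np.float64(0.24), np.float64(-0.1), 0],[np.float64(-2.21), np.float64(0.36), np.float64(-0.21), 0],[np.float64(-2.93), np.float64(0.48), np.float64(-0.37), 0],[np.float64(-3.65), np.float64(0.6), np.float64(-0.58), 0],[np.float64(-4.34), np.float64(0.71), np.float64(-0.83), 0],[np.float64(-5.03), np.float64(0.82), np.float64(-1.12), 0],[np.float64(-5.69), np.float64(0.93), np.float64(-1.46), 0],[np.float64(-6.33), np.float64(1.03), np.float64(-1.83), 0],[np.float64(-6.95), np.float64(1.14), np.float64(-2.25), 0],[np.float64(-7.54), np.float64(1.23), np.float64(-2.7), 0],[np.float64(-8.1), np.float64(1.32), np.float64(-3.19), 0],[np.float64(-8.64), np.float64(1.41), np.float64(-3.71), 0],[np.float64(-9.14), np.float64(1.49), np.float64(-4.26), 0],[np.float64(-9.6), np.float64(1.57), np.float
[... 2866 characters left out ...]
oat64(1.58), np.float64(-3.1), 0],[np.float64(-10.27), np.float64(1.68), np.float64(-3.67), 0],[np.float64(-10.8), np.float64(1.77), np.float64(-4.28), 0],[np.float64(-11.3), np.float64(1.85), np.float64(-4.92), 0],[np.float64(-11.76), np.float64(1.92), np.float64(-5.6), 0],[np.float64(-12.16), np.float64(1.99), np.float64(-6.3), 0],[np.float64(-12.53), np.float64(2.05), np.float64(-7.03), 0],[np.float64(-12.84), np.float64(2.1), np.float64(-7.79), 0],[np.float64(-13.1), np.float64(2.14), np.float64(-8.56), 0],[np.float64(-13.31), np.float64(2.18), np.float64(-9.35), 0],[np.float64(-13.47), np.float64(2.2), np.float64(-10.15), 0],[np.float64(-13.58), np.float64(2.22), np.float64(-10.96), 0],
```

View pics/g2.png

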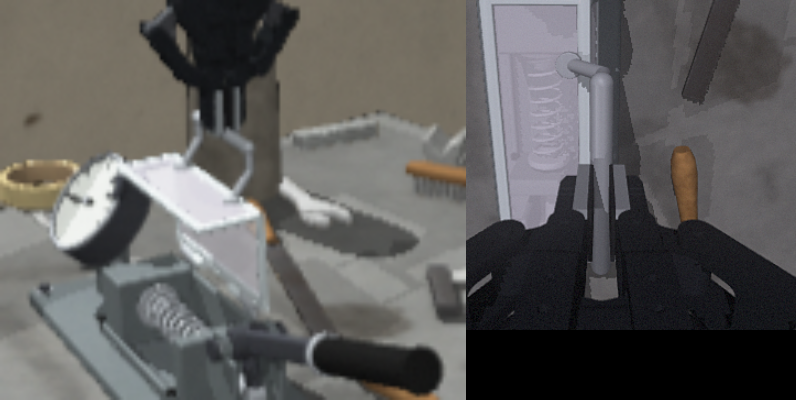

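The pads close on the bar, but the width is only 6.7 mm for a 10 mm bar, there is a +5.6 N wedge force, and in the side crop the tips end right at the bar (220,130). That means the grip is at the fingertips. I'll open slightly, go 9 mm lower and regrip.

Call:
move_arm:
  moves:
    - [0, 0, 0, 0]
    - [0, 0, 0, 0]
    - [0, 0, 0, 0]
    - [0, 0, -0.3, 0]
    - [0, 0, -0.6, 0]
    - [0, 0, -0.9, 0]
    - [0, 0, -0.9, 0]
    - [0, 0, -0.9, 0]
  grip: 3

```text
time_s: 3.85
position: [0.6093, 0.0892, 0.1738]
orientation: [0.762, 0.648, -0.0, -0.0]
wrist_force: [-0.2, -0.9, -0.3]
width: 0.0302
gripper_force: 0.0
```

Call:
move_arm:
  moves:
    - [0, 0, 0, 0]
    - [0, 0, 0, 0]
    - [0, 0, 0, 0]
    - [0, 0, 0, 0]
    - [0, 0, 0, 0]
    - [0, 0, 0, 0]
    - [0, 0, 0, 0]
  grip: 0

```text
time_s: 4.43
position: [0.6096, 0.0892, 0.1743]
orientation: [0.762, 0.647, 0.0, 0.0]
wrist_force: [-0.2, -0.5, 4.9]
width: 0.0075
gripper_force: 58.7
```

Run:
```python
from h import *
a=robot.capture("side")[140:200,290:370,::-1];b=robot.capture("wrist")[:,:,::-1]
a=cv2.resize(a,(466,350),interpolation=cv2.INTER_CUBIC);b=cv2.resize(b[100:,200:500],(330,330))
o=np.zeros((350,796,3),np.uint8);o[:,:466]=a;o[:330,466:]=b;cv2.imwrite("pics/g3.png",o)
```

```text
(no output)
```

View pics/g3.png

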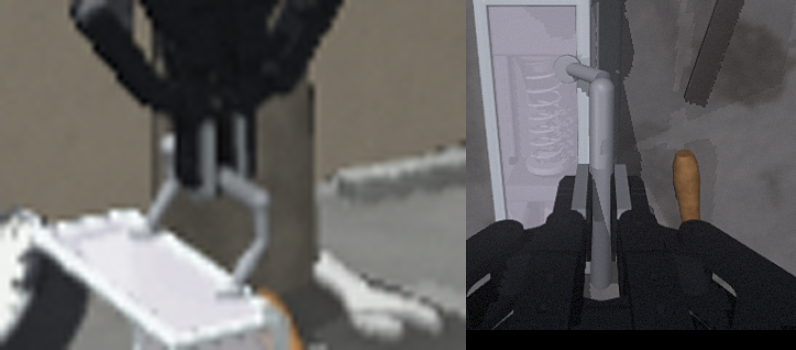

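The bar now sits well inside the pads, with the tips about 20 px below the bar line in the side crop. I'll follow the arc from θ≈1.53 and watch the forces.

Call:
move_arm:
  moves:
    - [-0.4, 0.06, 0, 0]
    - [-0.8, 0.13, 0, 0]
    - [-1.2, 0.19, 0, 0]
    - [-1.5, 0.25, 0, 0]
    - [-1.9, 0.31, -0.05, 0]
    - [-2.3, 0.38, -0.1, 0]
    - [-2.7, 0.44, -0.15, 0]
    - [-3.1, 0.5, -0.2, 0]
    - [-3.8, 0.62, -0.4, 0]
    - [-3.8, 0.62, -0.4, 0]

```text
time_s: 5.37
position: [0.5707, 0.0957, 0.171]
orientation: [0.762, 0.648, 0.0, 0.0]
wrist_force: [-1.7, 1.0, 15.1]
width: 0.0074
gripper_force: 59.7
```

Call:
move_arm:
  moves:
    - [-0.2, 0.03, 0.1, 0]
    - [-0.5, 0.08, 0.1, 0]
    - [-1.0, 0.16, 0.05, 0]
    - [-1.4, 0.23, -0.05, 0]
    - [-1.8, 0.3, -0.2, 0]
    - [-2.1, 0.35, -0.35, 0]
    - [-2.5, 0.41, -0.5, 0]
    - [-2.5, 0.41, -0.5, 0]

```text
time_s: 6.03
position: [0.546, 0.0998, 0.1629]
orientation: [0.762, 0.648, -0.001, -0.001]
wrist_force: [13.6, 3.2, -24.1]
width: 0.0068
gripper_force: 59.0
```

Call:
move_arm:
  moves:
    - [0, 0, -0.25, 0]
    - [0, 0, -0.45, 0]
    - [-0.35, 0.06, -0.65, 0]
    - [-0.7, 0.11, -0.85, 0]
    - [-1.0, 0.17, -1.05, 0]
    - [-1.3, 0.22, -1.3, 0]
    - [-1.6, 0.27, -1.5, 0]
    - [-1.6, 0.27, -1.5, 0]

```text
time_s: 6.7
position: [0.5284, 0.1028, 0.1502]
orientation: [0.762, 0.648, -0.001, -0.001]
wrist_force: [-9.2, 3.8, 13.8]
width: 0.0073
gripper_force: 64.0
```

Call:
move_arm:
  moves:
    - [-0.2, 0.0, 0.05, 0]
    - [-0.5, 0.08, -0.15, 0]
    - [-0.8, 0.12, -0.4, 0]
    - [-1.1, 0.17, -0.65, 0]
    - [-1.4, 0.22, -0.95, 0]
    - [-1.65, 0.27, -1.2, 0]
    - [-1.9, 0.31, -1.5, 0]
    - [-2.15, 0.35, -1.8, 0]
    - [-2.4, 0.39, -2.1, 0]
    - [-2.4, 0.39, -2.1, 0]

```text
time_s: 7.53
position: [0.5055, 0.1064, 0.1284]
orientation: [0.762, 0.648, -0.0, -0.001]
wrist_force: [2.1, 4.2, -3.2]
width: 0.0072
gripper_force: 59.7
```

Call:
move_arm:
  moves:
    - [-0.25, 0.04, -0.3, 0]
    - [-0.5, 0.08, -0.65, 0]
    - [-0.7, 0.12, -0.95, 0]
    - [-0.95, 0.15, -1.3, 0]
    - [-1.1, 0.18, -1.65, 0]
    - [-1.3, 0.22, -2.0, 0]
    - [-1.5, 0.25, -2.35, 0]
    - [-1.65, 0.27, -2.7, 0]
    - [-1.8, 0.3, -3.1, 0]
    - [-1.95, 0.32, -3.45, 0]
    - [-1.95, 0.32, -3.45, 0]

```text
time_s: 8.45
position: [0.4878, 0.1094, 0.0943]
orientation: [0.762, 0.648, 0.001, 0.001]
wrist_force: [8.5, 3.5, -1.4]
width: 0.0072
gripper_force: 58.7
```

Call:
move_arm:
  moves:
    - [-0.1, 0.02, -0.4, 0]
    - [-0.2, 0.03, -0.75, 0]
    - [-0.3, 0.04, -1.15, 0]
    - [-0.35, 0.05, -1.5, 0]
    - [-0.4, 0.06, -1.85, 0]
    - [-0.45, 0.07, -2.2, 0]
    - [-0.5, 0.08, -2.5, 0]
    - [-0.55, 0.08, -2.8, 0]
    - [-0.55, 0.08, -2.8, 0]

```text
time_s: 9.2
position: [0.4824, 0.1105, 0.0676]
orientation: [0.762, 0.648, 0.001, 0.0]
wrist_force: [1.7, 6.4, 16.3]
width: 0.0072
gripper_force: 62.8
```

Call:
move_arm:
  moves:
    - [0, 0, -0.1, 0]
    - [0, 0, -0.2, 0]
    - [0, 0, -0.3, 0]
    - [0, 0, -0.3, 0]
    - [0, 0, -0.3, 0]

```text
time_s: 9.62
position: [0.4826, 0.1105, 0.067]
orientation: [0.762, 0.648, 0.002, 0.001]
wrist_force: [-14.4, 3.9, 64.6]
width: 0.007
gripper_force: 67.9
```

Run:
```python
from h import *
a=robot.capture("side")[155:275,260:400,::-1]
cv2.imwrite("pics/s4.png",cv2.resize(a,None,fx=5,fy=5,interpolation=cv2.INTER_CUBIC))
```

```text
(no output)
```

View pics/s4.png

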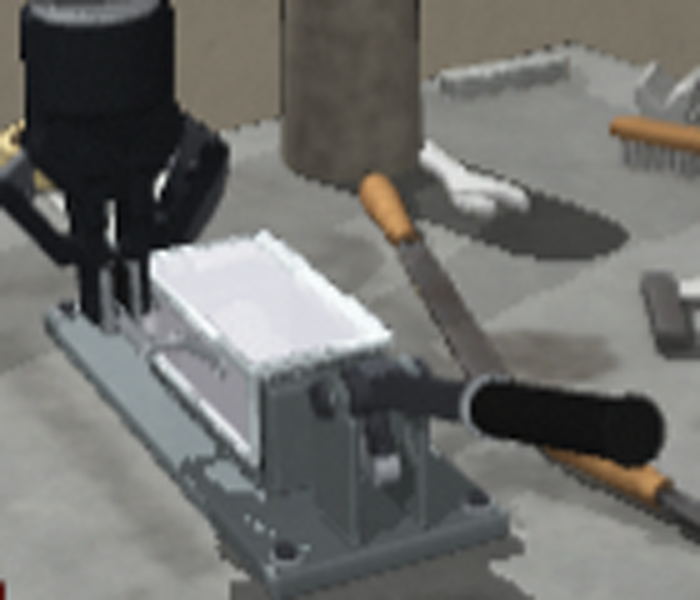

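The guard is shut: the cover lies flat over the trough, and there is a stiff 65 N reaction at the stops. Now I ease off, release and lift away.

Call:
move_arm:
  moves:
    - [0, 0, 0.2, 0]
    - [0, 0, 0.3, 0]
    - [0, 0, 0.3, 0]

```text
time_s: 9.92
position: [0.4823, 0.1105, 0.0676]
orientation: [0.762, 0.648, 0.001, 0.0]
wrist_force: [2.0, 5.7, 17.4]
width: 0.007
gripper_force: 62.9
```

Call:
move_arm:
  moves:
    - [0, 0, 0, 0]
    - [0, 0, 0, 0]
    - [0, 0, 0, 0]
    - [0, 0, 0, 0]
    - [0, 0, 0.5, 0]
    - [0, 0, 1, 0]
    - [0, 0, 2, 0]
    - [0, 0, 4, 0]
    - [0, 0, 6, 0]
    - [0, 0, 9, 0]
    - [0, 0, 12, 0]
    - [0, 0, 12, 0]
  grip: 2.2

```text
time_s: 10.92
position: [0.4834, 0.1102, 0.192]
orientation: [0.762, 0.647, 0.003, 0.002]
wrist_force: [-0.1, -0.4, 0.8]
width: 0.0219
gripper_force: 0.0
```

Run:
```python
from h import *
s=robot.sense();print(s["position"],s["wrist_force"],s["width"])
a=robot.capture("side")[155:275,260:400,::-1];w=robot.capture("wrist")[:,:,::-1]
o=np.zeros((400,796,3),np.uint8);o[:,:466]=cv2.resize(a,(466,400));o[:206,466:]=cv2.resize(w,(330,206));cv2.imwrite("pics/s5.png",o)
```

```text
[0.483368   0.11021028 0.19195025] [-0.14932078 -0.36220665  0.75000961] 0.021867646934022312
```

View pics/s5.png

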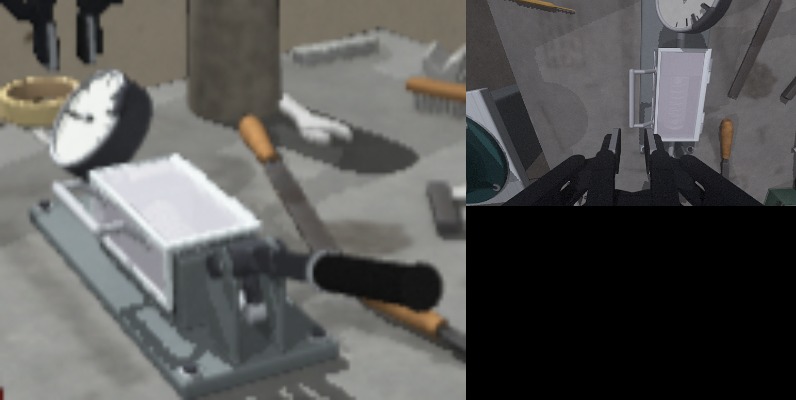

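The guard stays shut after release, with the cover flat and nothing touching it. On to the lever. My viewing budget is used up, so the remaining checks will be numeric.

Call:
move_arm:
  moves:
    - [0, -1, 2, 0]
    - [0.3, -3.5, 4, 0]
    - [0.6, -6.5, 6, 0]
    - [0.9, -9.5, 6, 0]
    - [1.2, -12.5, 6, 0]
    - [1.5, -15.5, 6, 0]
    - [1.9, -18.5, 6, 0]
    - [2.2, -21.5, 6, 0]
    - [2.5, -24.5, 6, 0]
    - [2.8, -27.5, 6, 0]
    - [3.2, -31, 6, 0]
    - [3.2, -31, 6, 0]
  grip: 6

```text
time_s: 12.02
position: [0.5134, -0.2045, 0.2447]
orientation: [0.763, 0.646, -0.001, -0.001]
wrist_force: [0.1, 0.7, -0.1]
width: 0.0601
gripper_force: 0.0
```

Call:
move_arm:
  moves:
    - [0, 0, 0, 0]
    - [0, 0, 0, 0]

```text
time_s: 12.18
position: [0.513, -0.1994, 0.2458]
orientation: [0.762, 0.647, -0.0, -0.001]
wrist_force: [0.4, -0.2, -0.4]
width: 0.0597
gripper_force: 0.0
```

Run:
```python
from h import *
s=robot.sense();p,q=s["position"],s["orientation"];im=robot.capture("wrist")[:,:,::-1];cv2.imwrite("pics/w6.png",im)
print(p,q,np.degrees(2*np.arctan2(q[1],q[0]))-90)
# where the grip should project, and dark runs along rows there
m=robot.camera_model("wrist");K=np.array([[m["fx"],0,m["cx"]],[0,m["fy"],m["cy"]],[0,0,1]]);T=np.array(m["tool_from_camera"]);R=Ro.from_quat(q).as_matrix()
pr=lambda X:cv2.projectPoints((T[:3,:3].T@(R.T@(np.array(X)-p)-T[:3,3]))[None],np.zeros(3),np.zeros(3),K,np.array(m["dist"],float))[0].ravel()
G=np.array([.515,-.2003,.152]);a=np.array([-.161*np.cos(.35),-.987*np.cos(.35),np.sin(.35)])
for t in(-.0575,0,.0575):print(t,pr(G+t*a).round(1))
g=im.max(2)
for y in range(130,400,18):
    d=np.flatnonzero(g[y,200:450]<50)+200
    r=np.split(d,np.flatnonzero(np.diff(d)>2)+1);print(y,[(int(x[0]),int(x[-1])) for x in r if len(x)>5])
```

```text
[ 0.51296791 -0.19944931  0.24575612] [ 7.62201288e-01  6.47339464e-01 -2.25869915e-04 -8.74303377e-04] -9.317344531242924
-0.0575 [325.4 126. ]
0 [325.4 195.6]
0.0575 [325.4 266.1]
130 [(310, 338)]
148 [(310, 338)]
166 [(310, 338)]
184 [(309, 338)]
202 [(309, 338)]
220 [(309, 338)]
238 [(205, 211), (309, 338)]
256 [(306, 340), (387, 392)]
274 [(222, 231), (246, 259), (386, 399), (414, 423)]
292 [(204, 209), (212, 223), (239, 259), (386, 407), (423, 433)]
310 [(200, 254), (391, 449)]
328 [(200, 249), (396, 449)]
346 [(200, 246), (400, 449)]
364 [(200, 252), (394, 449)]
382 [(204, 442)]
```

The grip appears at columns 309–338 and rows up to about 260, matching the prediction (325,196) to within about 1 mm. I'll descend and grip.

Call:
move_arm:
  moves:
    - [0.15, 0, -2, 0]
    - [0.15, 0, -5, 0]
    - [0.15, 0, -8, 0]
    - [0.15, 0, -10.5, 0]
    - [0.15, 0, -11.8, 0]
    - [0.15, 0, -11.8, 0]
    - [0.15, 0, -11.8, 0]

```text
time_s: 12.82
position: [0.5147, -0.1989, 0.1287]
orientation: [0.762, 0.648, -0.0, -0.0]
wrist_force: [-0.2, 0.8, 0.4]
width: 0.06
gripper_force: 0.0
```

Call:
move_arm:
  moves:
    - [0, 0, 0, 0]
    - [0, 0, 0, 0]
    - [0, 0, 0, 0]
    - [0, 0, 0, 0]
    - [0, 0, 0, 0]
    - [0, 0, 0, 0]
  grip: 0

```text
time_s: 13.32
position: [0.5134, -0.2001, 0.1289]
orientation: [0.762, 0.647, -0.001, -0.001]
wrist_force: [-10.5, -2.6, 3.2]
width: 0.0221
gripper_force: 58.7
```

Run:
```python
import numpy as np
yt=np.array([.161,.987])
f=lambda q:np.array([-.18*np.cos(.35-q),.18*np.sin(.35-q)])
for q in np.arange(0,.48,.04):
    d=(f(q)-f(0))*100;print(round(q,2),(d[0]*yt).round(2),d[1].round(2))
```

```text
0.0 [0. 0.] 0.0
0.04 [-0.04 -0.23] -0.68
0.08 [-0.07 -0.43] -1.37
0.12 [-0.1  -0.61] -2.07
0.16 [-0.12 -0.76] -2.77
0.2 [-0.14 -0.88] -3.48
0.24 [-0.16 -0.97] -4.2
0.28 [-0.17 -1.03] -4.91
0.32 [-0.17 -1.07] -5.63
0.36 [-0.18 -1.08] -6.35
0.4 [-0.17 -1.05] -7.07
0.44 [-0.16 -1.01] -7.79
```

Call:
move_arm:
  moves:
    - [-0.1, -0.2, -0.7, 0]
    - [-0.17, -0.43, -1.4, 0]
    - [-0.2, -0.6, -2.1, 0]
    - [-0.22, -0.76, -2.8, 0]
    - [-0.24, -0.88, -3.5, 0]
    - [-0.26, -0.97, -4.2, 0]
    - [-0.27, -1.03, -4.9, 0]
    - [-0.27, -1.07, -5.6, 0]
    - [-0.27, -1.08, -6.3, 0]
    - [-0.27, -1.05, -7.1, 0]
    - [-0.27, -1.05, -7.1, 0]
    - [-0.27, -1.05, -7.1, 0]

```text
time_s: 14.32
position: [0.5112, -0.2141, 0.0589]
orientation: [0.763, 0.647, -0.003, 0.002]
wrist_force: [-17.5, -21.5, 15.2]
width: 0.0224
gripper_force: 67.0
```

```bash
cat > dial.py <<'E'
from h import *
yaw=-.162;Rz=np.array([[np.cos(yaw),-np.sin(yaw),0],[np.sin(yaw),np.cos(yaw),0],[0,0,1]])
s=robot.sense();print(s["position"],s["wrist_force"],s["width"],s["time_s"])
for name in("top0","now"):
    if name=="now":
        ims=[cv2.cvtColor(robot.capture("top"),cv2.COLOR_RGB2GRAY) for _ in range(3)];im=np.mean(ims,0).astype(np.uint8);cv2.imwrite("pics/topnow.png",im)
    else: im=cv2.imread("pics/top0.png",0)
    # white face blob -> ellipse centre; unwarp face plane by casting pixel rays
    w=np.zeros_like(im);w[200:240,250:294]=(im[200:240,250:294]>150);w=cv2.morphologyEx(w,cv2.MORPH_CLOSE,np.ones((5,5)))
    c=max(cv2.findContours(w,0,2)[0],key=cv2.contourArea);e=cv2.fitEllipse(cv2.convexHull(c))
    if name=="top0":e0=e
    n=Rz@[-np.sin(.85),0,np.cos(.85)];u=Rz@[np.cos(.85),0,np.sin(.85)];r=-Rz[:,1]
    cc,d=ray("top",e0[0]);C0=np.array([.561,.0955,0])+Rz@[-.016,.15,.107]
    C=cc+d*((C0-cc)@n)/(d@n);print(name,"ellipse",np.round(e[0]+e[1],1),"centre off",(C-C0).round(4))
    m=robot.camera_model("top");K=np.array([[m["fx"],0,m["cx"]],[0,m["fy"],m["cy"]],[0,0,1]])
    a=np.arange(-2.4,1.5,.06)
    for lo,hi in((.020,.034),(.036,.046)):
        v=[]
        for t in a:
            rr=np.linspace(lo,hi,10)[:,None];X=C+rr*(u*np.cos(t)+r*np.sin(t))
            uv=cv2.projectPoints(X,cv2.Rodrigues(np.array(m["R"]))[0],np.array(m["t"]),K,np.array(m["dist"],float))[0].reshape(-1,2).astype(np.float32)
            v.append(cv2.remap(im,uv[:,:1],uv[:,1:],cv2.INTER_LINEAR).mean())
        v=np.array(v);print(lo,hi,[(round(t+1.8,2),int(x)) for t,x in zip(a,v) if x<np.median(v)-22])
E
python3 dial.py
```

```text
[ 0.51116624 -0.21405118  0.05890666] [-17.49276326 -21.50417622  15.19730033] 0.02238301261060868 14.3167
top0 ellipse [268.9 217.4  27.2  45.5] centre off [0.0121 0.0086 0.012 ]
0.02 0.034 [(np.float64(-0.6), 142), (np.float64(-0.54), 128), (np.float64(-0.48), 127), (np.float64(-0.42), 135), (np.float64(-0.36), 151), (np.float64(0.18), 146), (np.float64(0.24), 152), (np.float64(0.6), 153), (np.float64(0.66), 136), (np.float64(0.72), 136), (np.float64(0.78), 147), (np.float64(1.86), 142), (np.float64(1.92), 139)]
0.036 0.046 [(np.float64(1.02), 90), (np.float64(1.08), 90), (np.float64(1.14), 83), (np.float64(1.2), 72), (np.float64(1.26), 65), (np.float64(1.32), 67), (np.float64(1.38), 72), (np.float64(1.44), 74), (np.float64(1.5), 73), (np.float64(1.56), 73), (np.float64(1.62), 74), (np.float64(1.68), 76), (np.float64(1.74), 78), (np.float64(1.8), 83), (np.float64(2.76), 88), (np.float64(2.82), 74), (np.float64(2.88), 77)]
now ellipse [272.1 220.5  25.9  35.4] centre off [0.0121 0.0086 0.012 ]
0.02 0.034 [(np.float64(0.18), 126), (np.float64(0.24), 130), (np.float64(0.66), 119), (np.float64(0.72), 120), (np.float64(0.78), 129), (np.float64(1.86), 124), (np.float64(1.92), 121), (np.float64(2.76), 121), (np.float64(2.82), 102), (np.float64(2.88), 92), (np.float64(2.94), 98), (np.float64(3.0), 121)]
0.036 0.046 [(np.float64(1.14), 85), (np.float64(1.2), 75), (np.float64(1.26), 70), (np.float64(1.32), 72), (np.float64(1.38), 76), (np.float64(1.44), 78), (np.float64(1.5), 76), (np.float64(1.56), 75), (np.float64(1.62), 77), (np.float64(1.68), 79), (np.float64(1.74), 80), (np.float64(1.8), 85), (np.float64(2.76), 79), (np.float64(2.82), 70), (np.float64(2.88), 69)]
```

The ellipse fit was spoiled by glare, so I'll use the hub pixel (273.6,221) as the centre instead.

```bash
sed -i 's/cc,d=ray("top",e0\[0\])/cc,d=ray("top",(273.6,221.0))/; s/print(lo,hi.*$/print(lo,hi,[(round(float(t)+1.8,2),int(x)) for t,x in zip(a,v) if x<np.median(v)-22])/; s/(.020,.034),(.036,.046)/(.012,.026),(.033,.040),(.040,.046)/' dial.py; python3 dial.py
```

```text
[ 0.51117144 -0.21408004  0.05920286] [-18.46011779 -22.61416663  15.44054492] 0.02192015382168834 14.4667
top0 ellipse [268.9 217.4  27.2  45.5] centre off [ 0.0035 -0.0026  0.0044]
0.012 0.026 [(-0.12, 155), (-0.06, 121), (0.0, 88), (0.06, 97), (0.12, 136)]
0.033 0.04 [(-0.06, 136), (0.0, 100), (0.06, 123), (0.78, 158), (1.5, 147), (1.56, 146), (2.28, 145), (2.34, 85), (2.4, 74), (2.46, 82), (2.52, 104), (2.58, 149), (2.76, 137), (2.82, 113), (2.88, 78), (2.94, 81), (3.0, 111), (3.12, 150), (3.18, 119)]
0.04 0.046 [(0.0, 100), (0.06, 122), (0.42, 122), (0.48, 132), (0.78, 117), (1.14, 132), (1.56, 121), (2.28, 130), (2.34, 89), (2.4, 75), (2.46, 71), (2.52, 71), (2.58, 74), (2.64, 71), (2.7, 69), (2.76, 70), (2.82, 71), (2.88, 67), (2.94, 69), (3.0, 73), (3.06, 110), (3.12, 118), (3.18, 119), (3.24, 132)]
now ellipse [272.1 220.5  25.9  35.4] centre off [ 0.0035 -0.0026  0.0044]
0.012 0.026 [(2.04, 133), (2.1, 108), (2.16, 85), (2.22, 82), (2.28, 99), (2.34, 125)]
0.033 0.04 [(0.0, 131), (0.06, 134), (1.5, 127), (1.56, 128), (2.28, 109), (2.34, 76), (2.4, 73), (2.46, 73), (2.52, 87), (2.58, 127), (2.76, 127), (2.82, 112), (2.88, 78), (2.94, 73), (3.0, 95), (3.12, 130), (3.18, 104)]
0.04 0.046 [(0.0, 91), (0.06, 108), (0.42, 104), (0.48, 111), (0.78, 102), (1.56, 107), (2.34, 84), (2.4, 73), (2.46, 66), (2.52, 65), (2.58, 68), (2.64, 66), (2.7, 64), (2.76, 66), (2.82, 66), (2.88, 63), (2.94, 64), (3.0, 66), (3.06, 95), (3.12, 101), (3.18, 104)]
```

The dial now reads cleanly. The prongs are at 2.42 and 2.91, so the middle is 2.66. The pointer is at 2.21, against 0.02 at rest. It needs about 0.077 rad more on the lever, which is about 14 mm down, with a small sideways relief.

Call:
move_arm:
  moves:
    - [-0.1, -0.1, -0.2, 0]
    - [-0.15, -0.15, -0.5, 0]
    - [-0.15, -0.15, -0.8, 0]
    - [-0.15, -0.15, -1.1, 0]
    - [-0.15, -0.15, -1.4, 0]
    - [-0.15, -0.15, -1.4, 0]
    - [-0.15, -0.15, -1.4, 0]
    - [-0.15, -0.15, -1.4, 0]

```text
time_s: 15.28
position: [0.511, -0.2149, 0.0455]
orientation: [0.762, 0.647, -0.002, 0.003]
wrist_force: [-10.9, -16.0, 15.7]
width: 0.0222
gripper_force: 67.7
```

```bash
python3 dial.py | sed -n '1p;6,$p'
```

```text
[ 0.51097689 -0.21486688  0.04549206] [-10.89091644 -16.00682508  15.71009817] 0.02218622656707499 15.2833
now ellipse [272.2 220.5  25.9  35.5] centre off [ 0.0035 -0.0026  0.0044]
0.012 0.026 [(2.52, 131), (2.58, 110), (2.64, 87), (2.7, 76), (2.76, 82), (2.82, 101), (2.88, 126)]
0.033 0.04 [(0.0, 132), (0.06, 135), (1.5, 127), (1.56, 128), (2.28, 127), (2.34, 80), (2.4, 72), (2.46, 73), (2.52, 88), (2.58, 125), (2.7, 133), (2.76, 116), (2.82, 111), (2.88, 78), (2.94, 74), (3.0, 96), (3.12, 131), (3.18, 105)]
0.04 0.046 [(0.0, 92), (0.06, 109), (0.42, 104), (0.48, 111), (0.78, 102), (1.56, 108), (2.34, 84), (2.4, 73), (2.46, 66), (2.52, 65), (2.58, 68), (2.64, 66), (2.7, 64), (2.76, 67), (2.82, 67), (2.88, 63), (2.94, 64), (3.0, 66), (3.06, 95), (3.12, 102), (3.18, 105)]
```

Call:
move_arm:
  moves:
    - [0, 0, 0.1, 0]
    - [0, 0, 0.1, 0]
    - [0, 0, 0.1, 0]
    - [0, 0, 0.1, 0]
    - [0, 0, 0.1, 0]
    - [0, 0, 0.1, 0]
    - [0, 0, 0.1, 0]
    - [0, 0, 0.1, 0]
    - [0, 0, 0.1, 0]
    - [0, 0, 0.1, 0]
    - [0, 0, 0.1, 0]
    - [0, 0, 0.1, 0]

```text
time_s: 16.43
position: [0.511, -0.215, 0.0465]
orientation: [0.762, 0.647, -0.002, 0.003]
wrist_force: [-11.0, -16.2, 14.1]
width: 0.0225
gripper_force: 67.6
```

Call:
move_arm:
  moves:
    - [0, 0, 0, 0]
    - [0, 0, 0, 0]
    - [0, 0, 0, 0]
    - [0, 0, 0, 0]
    - [0, 0, 0, 0]
    - [0, 0, 0, 0]
    - [0, 0, 0, 0]
    - [0, 0, 0, 0]

```text
time_s: 17.1
position: [0.511, -0.215, 0.0465]
orientation: [0.762, 0.647, -0.002, 0.003]
wrist_force: [-11.0, -16.7, 14.5]
width: 0.0225
gripper_force: 67.6
```

```bash
python3 dial.py | sed -n '1p;7p'; python3 -c "
from station import robot
print(robot.finish_job())"
```

```text
[ 0.51096517 -0.21498296  0.04653745] [-11.00699816 -16.65217655  14.54770649] 0.022536836420382542 17.1
0.012 0.026 [(2.52, 118), (2.58, 90), (2.64, 77), (2.7, 81), (2.76, 95), (2.82, 117), (2.88, 139)]
the job is handed in; nothing more can be done
None
```

The job is handed in at about 17 s: the guard was lowered shut without slamming, and the arm is holding the lever down with the pointer reading about 2.67 between the prongs at 2.42 and 2.91; no verdict came back.

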